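Work the choke and hold the mirror on its index mark

TASK

On the small engine, pull the choke knob all the way out to its stop and push it fully home again. Then take the inspection mirror's upright post and swing the mirror until the bench camera sees the cross mark at the far end of the choke rod in the middle of the mirror, and finish while still holding the post so that the sprung mirror stays at that angle. Leave the tape roll, the spray can and the screwdriver where they are.

Things in the scene. Friction and masses are not known exactly. Their poses are not given: they have to be found in the camera images.
- choke (a joint): the choke rod's slide: 0 = fully home, 0.036 m = pulled fully out to its stop. An over-centre detent holds it at either end: it takes about 5.5 N to start it from an end, less towards half-way, and beyond half-way it snaps to the other end.
- choke_knob (a point): centre of the choke knob: black, round, 24 mm in diameter, 22 mm long, on a level rod 100 mm above the bench. The point's x axis runs along the rod from knob to mark: the knob pulls out along -x, roughly towards the robot, and goes home along +x. When home its back meets a steel ferrule 18 mm in diameter, 40 mm long. Grip it from above, across the rod.
- engine: small finned engine on a plywood foot 150 by 180 mm, fixed to the bench; origin at the centre of the foot's underside, axes as the knob's. The choke rod runs along its right side at y = -65 mm. The engine is up to 225 mm tall and begins 65 mm behind the knob's centre (choke home); the rod's brackets are 26 mm wide and reach 122 mm above the bench.
- index_mark (a point): centre of the cross mark: a dark raised cross on the far face of an aluminium tab (34 mm wide, 36 mm tall) at the far end of the choke rod, 100 mm above the bench, turned away from the camera. It travels with the rod, 158.6 mm beyond the knob's centre along it and 1.5 mm to its right (-y of the knob's point).
- mirror (a joint): swing of the mirror: 0 = sprung rest against its stop, grows clockwise seen from above, stop at 1.1 rad. A spring always drives it back to 0: about 1.2 N at the post at 0, 2.5 N at 0.6 rad.
- mirror_center (a point): centre of the mirror's glass (88 mm wide, 80 mm tall, upright in a black steel frame), 100 mm above the bench and on the mirror's vertical pivot axis. The point's x axis is the mirror's normal, pointing out of its shiny face; z is up.
- post: black upright round handle post (a revolving sleeve), 14 mm in diameter, 52 mm tall, on the end of a steel arm above the mirror; origin at the centre of its foot, 150 mm above the bench (top at 202 mm). Carried by the mirror, it moves on a circle of 95 mm radius about the pivot, 35 degrees anticlockwise (seen from above) of the mirror's normal. Grip it from above, or push it.
- camera_lens (a point): front of the lens of the bench camera: a small black camera 60 mm wide on a post, lens 100 mm above the bench and 260 mm from the mirror's pivot, at which it is aimed. Mirror and camera share an aluminium rail fixed to the bench. At rest the mirror's normal points 18 degrees clockwise (from above) of the direction from pivot to lens.
- sight_line (a point): imaginary, nothing to see: at the mirror's centre; its x axis is the level line along which the camera looks after reflection there, y to its left, z up. It turns twice as far as the mirror. The mark is in the middle of the mirror when it lies on this x axis: the mirror's normal then halves the angle between the directions from pivot to lens and pivot to mark.
- tape: bystander: roll of blue masking tape lying flat, 96 mm in diameter, 25 mm high; origin at the centre of its underside
- spray: bystander: grey spray can, 54 mm in diameter, 150 mm tall, standing; origin at the centre of its underside
- driver: bystander: yellow-handled screwdriver lying on the bench; origin under its middle

How it is judged:
On the way, in this order (a step that is already met when the one before it is completed fails the run):
1. the choke knob is pulled out to its stop (value of joint choke above 0.032 m), for 0.1 s.
2. the choke knob is pushed fully home (value of joint choke below 0.004 m), for 0.2 s.
3. the mark shows in the middle of the mirror while the post is held (y of index_mark in the frame of sight_line between -0.03 and 0.03 m and x of index_mark in the frame of sight_line above 0.08 m and contact force between the fingers and post above 0.4 N), for 0.3 s.
At the end, for the whole second after the job is handed in: the choke is home (within 4 mm), the cross mark lies within 30 mm of the camera's reflected line of sight (about 3 degrees of mirror swing), the mirror is still, and the gripper's fingers hold its post (contact force over 0.4 N) (all of step 3 and value of joint choke below 0.004 m and velocity of joint mirror between -0.05 and 0.05 rad/s); the arm keeps its last pose, push and grip.
It fails at once if a bystander (tape roll, spray can, screwdriver) is moved by more than 30 mm (distance of any of tape, spray, driver from where it was at the start of the episode above 0.03 m).
It also fails if it takes over 53 s, if anything falls off the work surface, if the arm or the gripper's body presses on something with over 40 N, if the wrist force passes 120 N, or if a joint passes its speed limit or range.

ROBOT

A 6-joint arm with a two-finger parallel gripper is mounted at the origin on the work surface. World frame = base frame: x ahead of the robot, y to its left, z up, the work surface at z = 0. Lengths are in m, angles in rad, forces in N, time in s.
With the tool pointing down it reaches from about 0.35 to 0.85 m from the base axis. Payload 8.1 kg.
Tool frame: the origin (TCP) lies midway between the tips of the shut fingers; the grasp point (between the pads) lies 19 mm behind it (robot.grip_point_offset is the distance from the TCP to the grasp point, in m); z points along the fingers, y is the line along which they close (so a half turn about z gives the same grasp; the last joint's range is limited). The gripper opens to 93 mm and grips with 3 to 60 N. Pads are 15 mm wide; open, the fingers measure 128 mm over their backs; the gripper's body (75 mm by 188 mm) begins 65 mm behind the grasp point.
Start: joints at [-1.197, 0.13, 1.488, -0, 1.523, -0.085], TCP at [0.266, -0.538, 0.219] pointing down, gripper open.
Joint ranges: [-2.96, 2.96], [-0.89, 2.26], [0.02, 2.5], [-1.34, 4.48], [0, 2.73], [-2.66, 2.66]. Speed limits (rad/s): [2.39, 2.39, 2.79, 3.14, 3.14, 3.14].

INTERFACE

Orientations are given as a rotation vector (axis times angle).
In Python, from plant import robot, read_camera, job gives the robot as it stands.
- The arm moves only by the shell command python3 -m inch 'ROWS' [FORCE]. ROWS is JSON, one flat list of numbers, 5 for each row, row after row: the shift along the world's x, y, z in mm, then the turn about the world's z in degrees, then the opening in per cent of the stroke, from 0 (shut) to 100 (fully open). In form: [dx, dy, dz, yaw, hand, dx, dy, dz, yaw, hand, ...]. A call has 1 to 10 rows; each row is the pose to reach, as a shift and turn from the pose commanded when the call began; what a row does not reach only later rows make up. A row lasts 1/12 s, in which the tool goes at most 41.7 mm and 7.16 degrees, less where a joint would pass 70% of its speed; a pose out of reach is approached as far as the arm can. A call with a gripper value outside its range is refused whole. The fingers move at their own pace and stop on an object; FORCE is the grip in N (left out, the last holds). Time passes only in rows, so rows that repeat a pose let the fingers close. It gives the time, the measured TCP pose, the force, the opening and the grip force at its end, in the units of the state.
- robot.read_state(): the state, without advancing time (a new reading comes with each control period).
- read_camera(name): name is "scene" or "side" or "wrist"; returns a dict with "image" (420x560x3 uint8, blue, green, red), "K" (3x3 intrinsics, pixels), "extrinsics" (4x4, takes a point from world to camera coordinates); the wrist camera has in their place "mount" (4x4, takes a point from camera to tool coordinates, whose origin is the TCP and whose axes are the flange's). Camera axes: x right, y down, z forward; pixel columns grow to the right and rows downward; lengths in m; the calibration is good to about 2 mm. The wrist camera is an equidistant fisheye: a pixel r from the principal point sees the ray r / f radians off the axis. A picture is of the moment at which its call begins: read the wrist's pose just before it. There is no depth.
- job.close_job(): hands the job in; it is judged then, once.
The state is a dict: "t": time; "q": joint angles; "dq": joint speeds; "joint_torque": joint torques, N m; "tool_pos": TCP position; "orientation": TCP orientation; "force": force on the tool from outside, world axes, zero at the start; "wrist_torque": the same for the moment, N m; "opening": finger opening in m; "gripper_force": force on a finger pad.
Only numpy, scipy, OpenCV 4.12 (cv2) and the standard library are available. Lean on these libraries where they do the work, as an engineer would, in place of code of your own. Each camera call takes 0.05 s, during which the arm holds its last target. There are 200 camera calls.

## Working session

There is one attempt and no reset: what is moved stays moved. The work goes in short steps, Python scripts to look and compute and a shell command to move; the robot and the scene stay as the last step left them, time stands still between calls to the robot, and variables do not carry over. Pictures are saved under pics/ and viewed, at most 10 in all, crops included, and the job is handed in when it is done.

```bash
mkdir -p pics; ls
python3 - <<'E'
from plant import robot, read_camera
import cv2,pickle
d={}
for n in ("scene","side"):
    r=read_camera(n); d[n]=r; cv2.imwrite(f"pics/{n}0.png",r["image"])
    print(n,r["K"],r["extrinsics"])
pickle.dump(d,open("cams.pkl","wb"))
s=robot.read_state();print(s["t"],s["tool_pos"],s["orientation"],s["force"],s["opening"])
E
```

```text
pics
scene [[401.43881482   0.         275.83277062]
 [  0.         401.43881482 211.02790695]
 [  0.           0.           1.        ]] [[-0.10335134  0.99463525 -0.00438383  0.04338005]
 [ 0.60109492  0.05894628 -0.79700077 -0.25181677]
 [-0.79246665 -0.08500619 -0.60396238  1.72814565]
 [ 0.          0.          0.          1.        ]]
side [[404.26381547   0.         278.86362958]
 [  0.         404.26381547 203.80671076]
 [  0.           0.           1.        ]] [[-0.93894177 -0.34405807 -0.0035205   0.52208045]
 [-0.22485328  0.62130983 -0.75060981  0.22905159]
 [ 0.26044068 -0.70398731 -0.66073634  1.0399744 ]
 [ 0.          0.          0.          1.        ]]
0.1 [ 0.26553662 -0.53748532  0.21768671] [-3.05771073e+00 -7.13889254e-01  3.79263922e-04] [ 0.51585216 -0.67389619 -0.37817569] 0.09282623735294568
```

View pics/scene0.png

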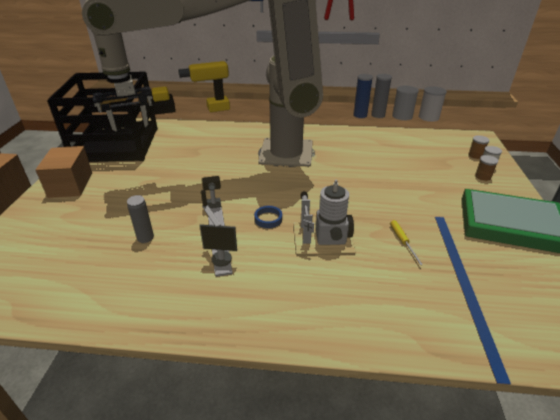

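View pics/side0.png

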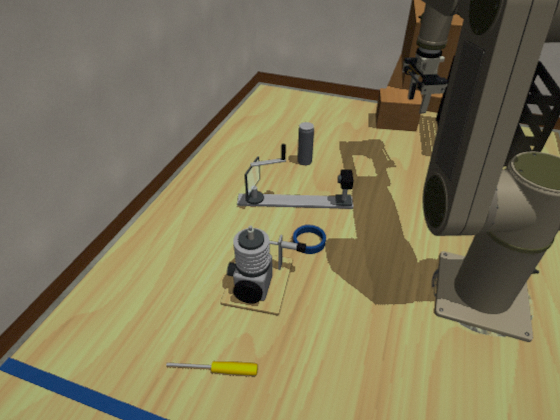

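The scene view shows the knob near (305,196), engine (333,215), mirror (219,238), camera (210,190), tape (268,216), and can (141,220). The side view shows the knob near (301,247), camera (346,180), mirror (253,178), and post (284,152). I'll enlarge both.

Run:
```python
import cv2,pickle
d=pickle.load(open("cams.pkl","rb"))
a=d["scene"]["image"][165:285,175:375]; b=d["side"]["image"][130:310,220:370]
cv2.imwrite("pics/sc.png",cv2.resize(a,None,fx=4,fy=4,interpolation=cv2.INTER_CUBIC))
cv2.imwrite("pics/sd.png",cv2.resize(b,None,fx=3.3333,fy=3.3333,interpolation=cv2.INTER_CUBIC))
```

```text
(no output)
```

View pics/sc.png

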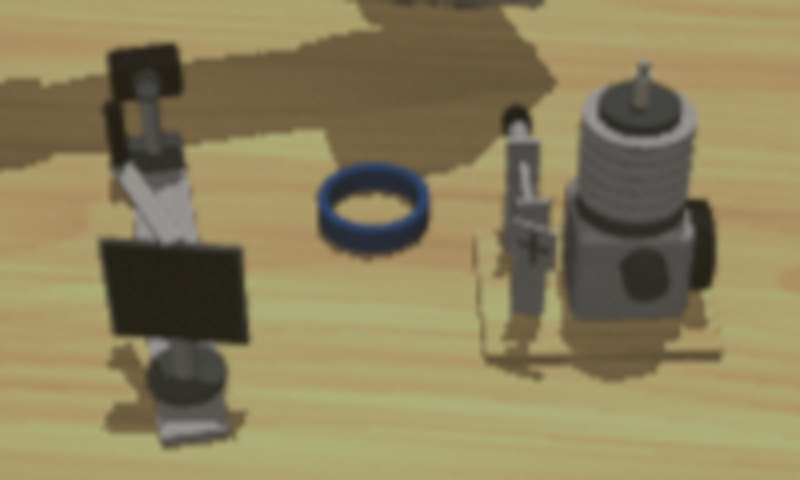

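View pics/sd.png

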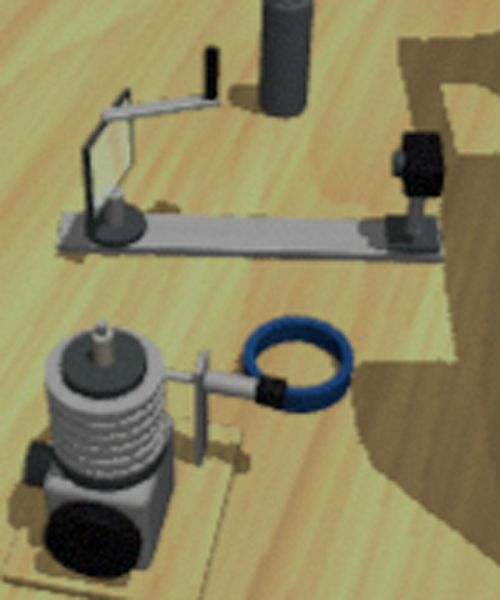

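The crops show these scene pixels: knob (304,194.5), cross mark (308.7,225.7), mirror centre (219,237.7), post foot (205.5,205.5) and top (202.5,190), camera (211,183). In the side view: knob (301,247), mirror (252.7,178.6), post foot (283.3,159.4) and top (283.6,144.4), lens (340,178.6).

```bash
cat > geo.py <<'E'
import numpy as np,pickle
d=pickle.load(open("cams.pkl","rb"))
def ray(n,uv):
    E=d[n]["extrinsics"];R=E[:3,:3]
    return -R.T@E[:3,3], R.T@np.linalg.solve(d[n]["K"],[*uv,1])
def atz(n,uv,z):
    c,r=ray(n,uv); return c+r*(z-c[2])/r[2]
def proj(n,p):
    E=d[n]["extrinsics"];q=d[n]["K"]@(E[:3,:3]@p+E[:3,3]);return q[:2]/q[2]
E
python3 - <<'E'
from geo import *
np.set_printoptions(precision=4,suppress=True)
P={"knob":((304,194.5),(301,247),.1),"mark":((308.7,225.7),None,.1),"mir":((219,237.7),(252.7,178.6),.1),
"pfoot":((205.5,205.5),(283.3,159.4),.15),"ptop":((202.5,190),(283.6,144.4),.202),"lens":((211.5,184.5),(340,178.6),.1),
"can":(None,(306,163),0),"tape":((268,221),(309,243),0)}
for k,(a,b,z) in P.items(): print(k, atz("scene",a,z) if a else None, atz("side",b,z) if b else None)
E
```

```text
knob [0.4531 0.0957 0.1   ] [0.4608 0.0955 0.1   ]
mark [0.6114 0.1169 0.1   ] None
mir [ 0.6897 -0.1327  0.1   ] [ 0.6865 -0.1238  0.1   ]
pfoot [ 0.6092 -0.1858  0.15  ] [ 0.6087 -0.1845  0.15  ]
ptop [ 0.6058 -0.1895  0.202 ] [ 0.609  -0.1873  0.202 ]
lens [ 0.4244 -0.2166  0.1   ] [ 0.4349 -0.2147  0.1   ]
can None [ 0.5947 -0.3925 -0.    ]
tape [ 0.4768 -0.0206 -0.    ] [ 0.4687 -0.0159 -0.    ]
```

```bash
python3 -m inch '[12,39,0,-2,90,24,78,0,-4,80,36,117,0,-6,70,48,156,0,-8,65,59,195,0,-10,65,71,234,0,-12,65,83,273,0,-14,65,94,312,0,-16,65,105,351,0,-18,65,117,390,0,-18,65]' 20; python3 -m inch '[12,39,0,0,65,24,78,0,0,65,36,117,0,0,65,48,156,0,0,65,60,195,0,0,65,70,234,0,0,65,72,243,0,0,65,72,243,0,0,65,72,243,0,0,65]'
python3 - <<'E'
from plant import robot, read_camera
import cv2,pickle
s=robot.read_state();r=read_camera("wrist");pickle.dump((s,r),open("w1.pkl","wb"))
print(s["q"],s["force"]);print(r["K"],r["mount"])
cv2.imwrite("pics/w1.png",r["image"])
E
```

```text
t: 0.93
tool_pos: [0.3825, -0.146, 0.2184]
orientation: [3.134, 0.223, -0.0]
force: [1.5, -1.0, -0.3]
opening: 0.06
gripper_force: 0.0
t: 1.68
tool_pos: [0.4543, 0.0951, 0.2181]
orientation: [3.133, 0.23, -0.002]
force: [1.3, -0.4, 0.2]
opening: 0.0604
gripper_force: 0.0
[ 9.62948001e-02 -2.43826285e-01  1.84922710e+00 -5.51146924e-04
  1.53751534e+00  1.52053492e+00] [ 1.25016493 -0.36738881  0.15478731]
[[325.1922621    0.         277.7407426 ]
 [  0.         325.1922621  212.79595359]
 [  0.           0.           1.        ]] [[-1.75017590e-04 -9.60196178e-01 -2.79326457e-01  7.72062092e-02]
 [ 9.99999674e-01  5.22646521e-05 -8.06231725e-04 -7.62183292e-05]
 [ 7.88739521e-04 -2.79326507e-01  9.60195855e-01 -1.65940910e-01]
 [ 0.00000000e+00  0.00000000e+00  0.00000000e+00  1.00000000e+00]]
```

View pics/w1.png

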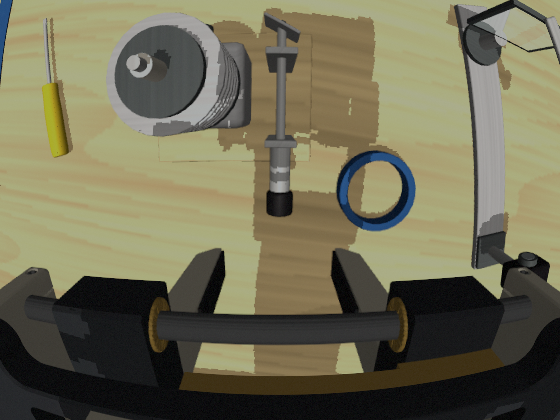

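The wrist view shows the knob at (280,203), spanning rows 191 to 215. The rod runs up to the tab at (282,25), the mirror pivot base is at (483,44), and the camera is at (526,270).

```bash
cat >> geo.py <<'E'
from scipy.spatial.transform import Rotation
def wz(f,uv,z):
    s,r=pickle.load(open(f,"rb"));K=r["K"];v=np.array([uv[0]-K[0,2],uv[1]-K[1,2]]);rr=np.hypot(*v);th=rr/K[0,0]
    c=np.array([*(np.sin(th)*v/max(rr,1e-9)),np.cos(th)]);T=r["mount"];R=Rotation.from_rotvec(s["orientation"]).as_matrix()
    o=s["tool_pos"]+R@T[:3,3];w=R@T[:3,:3]@c
    return o+w*(z-o[2])/w[2]
E
python3 - <<'E'
from geo import *
np.set_printoptions(precision=4,suppress=True)
for n,uv,z in [("kback",(280,191),.112),("kfront",(280,214),.1),("k",(280,203),.106),("brack1 rod",(280,135),.1),("rodend",(281,42),.105),("tabtop",(283,27),.118),("pivotbase",(483,44),.02),("lens",(515,262),.1)]:
    print(n,wz("w1.pkl",uv,z))
E
```

```text
kback [0.4717 0.096  0.112 ]
kfront [0.4479 0.0923 0.1   ]
k [0.4597 0.0941 0.106 ]
brack1 rod [0.5184 0.1029 0.1   ]
rodend [0.599  0.1139 0.105 ]
tabtop [0.6091 0.1139 0.118 ]
pivotbase [ 0.6844 -0.134   0.02  ]
lens [ 0.4296 -0.194   0.1   ]
```

```bash
python3 -m inch '[5,-1,-35,0,65,5,-1,-70,0,65,5,-1,-105,0,65,5,-1,-125,0,65,5,-1,-136,0,65,5,-1,-136,0,65,5,-1,-136,0,10,5,-1,-136,0,10,5,-1,-136,0,10,5,-1,-136,0,10]' 35; python3 -m inch '[0,0,0,0,10,0,0,0,0,10,0,0,0,0,10]'
```

```text
t: 2.57
tool_pos: [0.4611, 0.0941, 0.0844]
orientation: [-3.133, -0.227, -0.005]
force: [0.6, 0.3, 0.1]
opening: 0.0385
gripper_force: 0.0
t: 2.82
tool_pos: [0.4602, 0.0947, 0.0833]
orientation: [-3.132, -0.227, -0.002]
force: [-1.2, 3.9, 3.0]
opening: 0.0233
gripper_force: 35.0
```

```bash
python3 -m inch '[-6,-1,0,0,10,-12,-2,0,0,10,-18,-3,0,0,10,-24,-4,0,0,10,-30,-4,0,0,10,-36,-5,0,0,10,-38,-5,0,0,10,-38,-5,0,0,10,-38,-5,0,0,10]'; python3 -m inch '[0,0,0,0,10,0,0,0,0,10,0,0,0,0,10]'
```

```text
t: 3.57
tool_pos: [0.4243, 0.0899, 0.0835]
orientation: [-3.132, -0.227, -0.01]
force: [12.1, 4.7, -7.3]
opening: 0.0232
gripper_force: 35.0
t: 3.82
tool_pos: [0.4243, 0.0899, 0.0835]
orientation: [-3.132, -0.227, -0.01]
force: [12.8, 5.6, -6.6]
opening: 0.0232
gripper_force: 35.0
```

The tool has moved 36 mm and meets a 12 N resistance, so the knob is at its stop. Next I push it home.

```bash
python3 -m inch '[6,1,0,0,10,12,2,0,0,10,18,3,0,0,10,24,4,0,0,10,30,4,0,0,10,36,5,0,0,10,39,5,0,0,10,40,6,0,0,10,40,6,0,0,10,40,6,0,0,10]'; python3 -m inch '[0,0,0,0,10,0,0,0,0,10,0,0,0,0,10]'
```

```text
t: 4.65
tool_pos: [0.4602, 0.0947, 0.0831]
orientation: [3.133, 0.227, -0.006]
force: [-12.0, 0.5, 16.2]
opening: 0.023
gripper_force: 35.0
t: 4.9
tool_pos: [0.4602, 0.0947, 0.0831]
orientation: [3.133, 0.227, -0.006]
force: [-12.4, -0.2, 16.6]
opening: 0.0234
gripper_force: 35.0
```

The tool is back at its start position with 12 N pressing, so the knob is home. Next I release, lift, and go near the post for a look.

```bash
python3 -m inch '[-3,-1,0,0,65,-3,-1,0,0,65,-3,-1,0,0,65,-3,-1,0,0,65,-3,-1,20,0,65,-3,-1,60,0,65,-3,-1,100,0,65,-3,-1,140,0,65,-3,-1,175,0,65,-3,-1,177,0,65]'; python3 -m inch '[13,-38,0,0,65,26,-76,0,0,65,39,-114,0,0,65,52,-152,0,0,65,65,-190,0,0,65,78,-228,0,0,65,90,-266,0,0,65,93,-280,0,0,65,93,-280,0,0,65,93,-280,0,0,65]'
python3 - <<'E'
from plant import robot, read_camera
import cv2,pickle
s=robot.read_state();r=read_camera("wrist");pickle.dump((s,r),open("w2.pkl","wb"))
print(s["q"],s["force"])
cv2.imwrite("pics/w2.png",r["image"])
E
```

```text
t: 5.73
tool_pos: [0.462, 0.0943, 0.2678]
orientation: [-3.133, -0.227, -0.018]
force: [0.9, 0.4, 0.9]
opening: 0.0602
gripper_force: 0.0
t: 6.57
tool_pos: [0.5514, -0.1862, 0.2586]
orientation: [-3.132, -0.224, 0.002]
force: [0.3, 0.4, 0.1]
opening: 0.0606
gripper_force: 0.0
[-4.13999249e-01  7.01607659e-02  1.48003980e+00  3.36423312e-04
  1.59321486e+00  1.01387679e+00] [0.25304814 0.42870696 0.1025083 ]
```

View pics/w2.png

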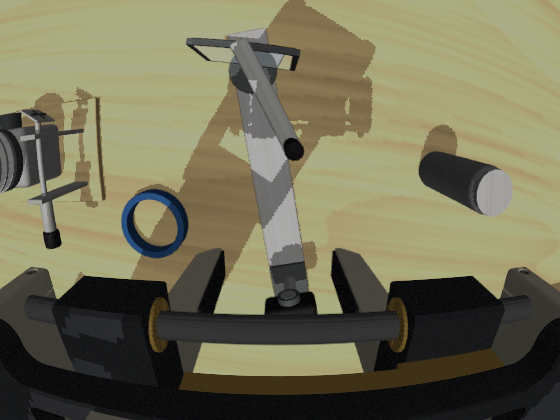

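The wrist view shows the post top at (294,149), the mirror's top edge from (189,41) to (299,53), the base disc at (252,73), the camera body at (290,302), the knob at (52,240), and the tab at (35,116).

Run:
```python
from geo import *
np.set_printoptions(precision=4,suppress=True)
for n,uv,z in [("ptop",(294,149),.202),("mirtop",(244,47),.143),("mirL",(189,41),.143),("mirR",(299,53),.143),("disc",(252,73),.02),("camtop",(289,297),.125),("knob",(53,240),.105),("tabtop",(36,116),.118),("railfar",(251,36),.005)]:
    print(n,wz("w2.pkl",uv,z))
def f(m,l,k,p):
    a=lambda v:np.degrees(np.arctan2(v[1],v[0]))%360
    L,Kk,p0=a(l-m),a(k-m),a(p-m); print("L,K,post0",L,Kk,p0,"swing",(L-Kk)/2-18, "postdist",np.hypot(*(p-m)),np.hypot(*(l-m)))
A=np.array
for m in (A([.688,-.128]),A([.6844,-.134])): f(m,A([.430,-.2155]),A([.614,.116]),A([.609,-.185]))
```

```text
ptop [ 0.6101 -0.1887  0.202 ]
mirtop [ 0.6883 -0.137   0.143 ]
mirL [ 0.6901 -0.0876  0.143 ]
mirR [ 0.6892 -0.1842  0.143 ]
disc [ 0.6825 -0.1349  0.02  ]
camtop [ 0.4506 -0.2123  0.125 ]
knob [0.4592 0.089  0.105 ]
tabtop [0.6137 0.1014 0.118 ]
railfar [ 0.7337 -0.1249  0.005 ]
L,K,post0 198.73422759590576 106.87143238432716 215.81116392264127 swing 27.9313976057893 postdist 0.0974166310236604 0.2724339369461888
L,K,post0 197.76346516301385 105.72721966938502 214.0741285467657 swing 28.018122746814413 postdist 0.0910283472331559 0.2671359391770415
```

```bash
python3 -m inch '[30,-1,0,0,65,59,-2,0,0,65,59,-2,-35,0,65,59,-2,-70,0,65,59,-2,-90,0,65,59,-2,-95,0,65,59,-2,-95,0,65,59,-2,-95,0,5,59,-2,-95,0,5,59,-2,-95,0,5]' 25; python3 -m inch '[0,0,0,0,5,0,0,0,0,5,0,0,0,0,5,0,0,0,0,5,0,0,0,0,5]'
```

```text
t: 7.45
tool_pos: [0.6121, -0.1882, 0.1675]
orientation: [3.132, 0.227, 0.006]
force: [-0.0, 1.0, 0.3]
opening: 0.0449
gripper_force: 0.0
t: 7.87
tool_pos: [0.6107, -0.1883, 0.1648]
orientation: [3.133, 0.227, 0.0]
force: [0.2, -1.1, 1.2]
opening: 0.0138
gripper_force: 25.0
```

```bash
python3 -m inch '[-3,5,0,0,5,-6,10,0,0,5,-9,15,0,0,5,-11,20,0,0,5,-13,26,0,0,5,-15,31,0,0,5,-16,37,0,0,5,-17,43,0,0,5,-17,43,0,0,5,-17,43,0,0,5]'; python3 -m inch '[0,0,0,0,5,0,0,0,0,5,0,0,0,0,5,0,0,0,0,5]'
python3 - <<'E'
from plant import robot, read_camera
import cv2,pickle
s=robot.read_state();r=read_camera("wrist");pickle.dump((s,r),open("w3.pkl","wb"))
sd=read_camera("scene")["image"];sc=read_camera("side")["image"]
cv2.imwrite("pics/w3.png",r["image"])
a=cv2.resize(sd[165:285,175:375],(500,300),interpolation=2);b=cv2.resize(sc[130:310,220:370],(250,300),interpolation=2)
cv2.imwrite("pics/c3.png",cv2.hconcat([a,b]))
E
```

```text
t: 8.7
tool_pos: [0.5945, -0.1441, 0.1648]
orientation: [3.133, 0.229, 0.003]
force: [6.5, -1.6, -3.4]
opening: 0.0135
gripper_force: 25.0
t: 9.03
tool_pos: [0.5945, -0.1445, 0.1648]
orientation: [3.133, 0.228, 0.003]
force: [7.0, -1.0, -2.2]
opening: 0.0135
gripper_force: 25.0
```

View pics/w3.png

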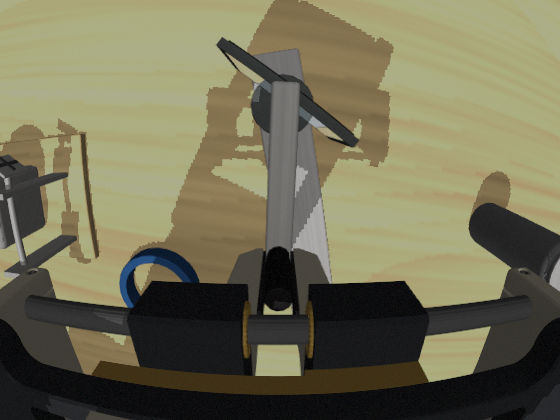

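View pics/c3.png

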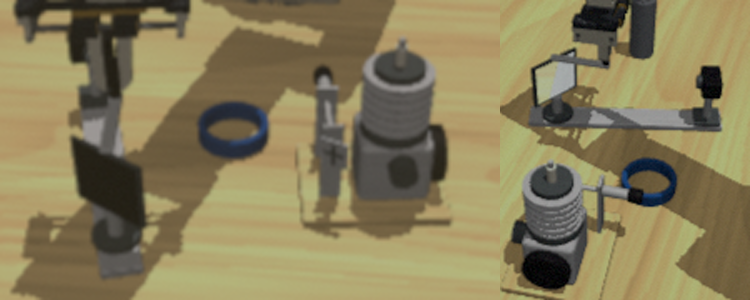

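The mirror has turned. Its top edge now runs from (222,42) to (355,143), the arm goes from (286,85) to the gripped post, and the disc is at (282,105). I'll check the angle from these.

Run:
```python
from geo import *
np.set_printoptions(precision=4,suppress=True)
g=lambda v:np.degrees(np.arctan2(v[1],v[0]))%360
w=lambda uv,z:wz("w3.pkl",uv,z)[:2]
a,b=w((222,42),.143),w((355,143),.143);m=(a+b)/2
print("mir",a,b,m,"normal",g(b-a)-90, g(a-b)-90)
print("arm dir", g(w((281,245),.155)-w((286,85),.155)), w((286,85),.155))
r=wz("w2.pkl",(299,53),.143)[:2]-wz("w2.pkl",(189,41),.143)[:2];print("rest normal",g(r)-90,"swing",g(r)-g(b-a))
p=np.array([.5945,-.1445]);p0=np.array([.6105,-.188])
print("chord swing",np.degrees(2*np.arcsin(np.hypot(*(p-p0))/.19)))
for M in ([.687,-.132],[.690,-.128],[.686,-.136]):
  M=np.array(M)
  for N in (g(p-M)-35,):
    L=g(p0-M)-17; sl=2*N-L; v=np.array([.614,.116])-M; th=np.radians(sl)
    print(M,"N",N,"L",L,"L2",g(np.array([.432,-.2155])-M),"y err mm",1e3*(-np.sin(th)*v[0]+np.cos(th)*v[1]))
```

```text
mir [ 0.7132 -0.0946] [ 0.6655 -0.1796] [ 0.6893 -0.1371] normal 150.67185061709804 -29.32814938290194
arm dir 186.71908134373476 [ 0.6908 -0.1346]
rest normal 179.4865139115177 swing 28.81466329441966
chord swing 28.23878364290538
[ 0.687 -0.132] N 152.69605172201656 L 199.20510303455663 L2 198.13108483880455 y err mm 0.9702990275617523
[ 0.69  -0.128] N 154.80249671524524 L 200.04247477308286 L2 198.73422759590576 y err mm -10.08676724536757
[ 0.686 -0.136] N 150.30732684933116 L 197.55680593650303 L2 197.3797091709134 y err mm 13.202712859729306
```

Run:
```python
from plant import robot, job
s=robot.read_state();print(s["t"],s["opening"],s["gripper_force"])
print(job.close_job())
```

```text
9.1833 0.01352478149635117 24.99964088201523
the job is handed in; nothing more can be done
None
```

I handed the job in at 9.2 s; no verdict came back. The choke was pulled to its stop and pushed home, and the gripper is still holding the mirror post with 25 N. The mirror is swung about 28.5° against the roughly 28° needed, so the mark should sit about 10 mm or less from the line of sight (30 mm allowed), and the arm did not touch the tape roll, spray can or screwdriver.

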